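# Unlock the capsule tray with the slotted-lock key and tip it out

### The job

Empty the used coffee capsules: with the flat-bladed key from its wooden rest, give the slotted lock of the tipping tray its quarter turn counterclockwise so that its wing frees the tray, and put the key back in its rest or down on the worktop. Then push the tray's handle bar over so that all three capsules slide off into the grey bin, and let the tray swing back down level, leaving the lock open and the things around undisturbed.

Things in the scene. Friction and masses are not known exactly. Their poses are not given: they have to be found in the camera images.
- unit: The tipping-tray stand, fixed, grey, footprint 152 mm (x) by 235 mm (y, from -80 to +155). Origin on the worktop; z up. Its +y end carries the lock, on the axis at (0, 115) mm in this frame; its -y end carries the tray hinge and the bin stands there. The steel tray lies level on it, floor top 86 mm above the worktop, inside 126 mm (x) by about 180 mm (y), side walls up to 116 mm, open on the -y side.
- lock_slot (a point): Centre of the floor of the lock's slot, on the vertical lock axis, 99.5 mm above the worktop. The round head is 34 mm across, its top 7 mm above this point; the slot is 5.6 mm wide, 7 mm deep and open at both ends. The point turns with the lock: the slot runs along the point's y axis, z up. Nothing else stands within 30 mm of the head above its underside, except the tray end wall 38 mm from the axis toward the unit's -y, whose top (116 mm) is 9.5 mm above the head.
- lock (a joint): Lock angle in rad, 0 to 1.571, growing counterclockwise seen from above; starts between 0 and 0.25. At 0 the slot runs along the unit's y axis and a dark wing under the head lies over the tray's tongue and holds the tray down; the tray is free above about 1.05, and fully open is the stop at 1.571 (at least 1.3 counts as turned). Friction 0.06 N m: it stays where it is left.
- tray (a joint): Tray tilt in rad: 0 level, stop at 1.0. It hinges about the unit's x axis through point tray_hinge; growing raises the +y end, so the contents slide toward the unit's -y into the bin (they go by about 0.8 to 0.95 rad). Damped; the tray weighs 0.35 kg and sinks back to level by itself within about 2 s when the bar is let go.
- tray_hinge (a point): Point on the tray's hinge axis, mid-width, 83 mm above the worktop; fixed to the unit, axes as the unit's.
- tray_bar (a point): Middle of the tray's round steel handle bar (10 mm thick, 129 mm long along the unit's x). It moves with the tray; at rest 30 mm toward +y from and 110 mm above the hinge axis, i.e. 193 mm above the worktop, with a free space of about 100 mm below it. Pushing it toward the unit's -y from its +y side tips the tray; it travels on an arc of 114 mm radius about the hinge. Axes are the tray's.
- key: Flat key, 64 mm tall overall, 50 g, standing blade down in its rest. Origin at the middle of the blade's lower end, z up along the key, x along the blade's width, y across its thickness. Steel blade 24 mm wide, 3 mm thick, 14 mm long; above it a black grip 30 mm wide (x), 12 mm thick (y), from 14 to 64 mm above the origin. Same both ways round. At the start the origin is 10 mm above the worktop.
- key_mid (a point): Point in the key's grip, 40 mm above the key's origin along its z.
- rest: Fixed wooden rest for the key, 64 x 40 x 24 mm tall, with a slot 29 mm (its x) by 7 mm (its y), 19 mm deep, in the middle of its top; origin under its centre. The key stands with the grip's shoulders on the rest's top.
- bin: Loose grey open bin, 150 mm (x) by 165 mm (y) by 55 mm tall, walls 4 mm, 0.5 kg, standing under the tray's open end; origin under its centre.
- capsule_0: used coffee capsule, black truncated cone 35 mm across its flange, 27 mm tall, about 15 g, lying in the tray at the start; origin at the centre of its flange underside
- capsule_1: used coffee capsule, black truncated cone 35 mm across its flange, 27 mm tall, about 15 g, lying in the tray at the start; origin at the centre of its flange underside
- capsule_2: used coffee capsule, black truncated cone 35 mm across its flange, 27 mm tall, about 15 g, lying in the tray at the start; origin at the centre of its flange underside
- egg_timer: bystander: small red and white egg timer standing between the tray stand and the multicooker (another one farther right belongs to the room), 61 mm across, 60 mm tall; leave it alone. Origin under its centre.
- spice_1: bystander: spice jar with a dark cap, 41 mm across, 105 mm tall; leave it alone. Origin under its centre.
- matchbox: bystander: matchbox, 36 x 54 x 16 mm, on the left; leave it alone. Origin under its centre.

How it is judged:
By the outcome, as a careful person would: the job done as asked, in the order asked, and still so for the second after the job is handed in, with the robot touching nothing.
It also fails if it takes over 72 s, if anything falls off the work surface, if the arm or the gripper's body presses on something with over 40 N, if the wrist force passes 120 N, or if a joint passes its speed limit or range.

### The arm

A 7-joint arm with a two-finger parallel gripper is mounted at the origin on a cart in front of the work surface, level with it; the furniture and walls round the work are solid. World frame = base frame: x ahead of the robot, y to its left, z up, the work surface at z = 0. Lengths are in m, angles in rad, forces in N, time in s.
With the tool pointing down it reaches from about 0.4 to 0.85 m from the base axis. Payload 6.9 kg.
Tool frame: the origin (TCP) lies at the very end of the fingers, on their centre line; the grasp point (between the pads) lies 19 mm behind it (bot.tcp_to_grasp is the distance from the TCP to the grasp point, in m); z points along the fingers, y is the line along which they close (so a half turn about z gives the same grasp; the last joint's range is limited). The gripper opens to 85 mm and grips with 20 to 120 N. Pads are 22 mm wide; open, the fingers measure 114 mm over their backs; the gripper's body (76 mm by 85 mm) begins 54 mm behind the grasp point. The pads swing forward as they close: fully open they stand 13 mm farther back than shut.
Start: joints at [1.442, 0.507, -0.238, 1.5, 0.126, 1.149, -0.155], TCP at [0.145, -0.608, 0.231] pointing down, gripper open.
Joint ranges: [-3.08, 3.08], [-0.24, 2.05], [-1.43, 1.35], [0, 2.5], [-1.52, 4.66], [0.17, 1.96], [-2.89, 2.89]. Speed limits (rad/s): [2.39, 2.39, 3.14, 3.14, 3.14, 3.14, 3.14].

### API

Orientations are given as a unit quaternion [x, y, z, w].
In Python, from workcell import bot, snapshot, workorder, finder gives the robot as it stands. The module is installed in compiled form; this text tells all that it offers.
- The arm moves only by the tool play_rows, never from a script. Its argument "increments" is a list of rows, each a list of 2 entries, a list of its own where there are three numbers: the shift along the tool's x, y, z each as a share of 100 cm, from -1 to 1, then the turn about the tool's z as a share of 30 degrees, from -1 to 1. A call has 1 to 20 rows; each row shifts and turns the commanded pose from where the row before left it, along the tool's axes as they then stand; what a row does not reach is not made up. A row lasts 1/8 s, in which the tool goes at most 62.5 mm and 10.7 degrees, less where a joint would pass 70% of its speed; a pose out of reach is approached as far as the arm can. A call with a number of a shift or a turn outside -1 to 1 is refused whole. A call with a gripper value outside its range is refused whole. "hand" is the gripper's target within -1 to 1 (fully open at 1, half-way at 0, shut at -1), set as the call begins (left out, the last holds). The fingers move at their own pace and stop on an object; "force" is the grip in N (left out, the last holds). Time passes only in rows, so rows that do not move let the fingers close. It gives the time, the measured TCP pose, the force, the opening and the grip force at its end, in the units of the state.
- bot.read_state(): the state, without advancing time (a new reading comes with each control period).
- snapshot(name): name is "side" or "top" or "wrist"; returns a dict with "pixels" (480x640x3 uint8, red, green, blue), "K" (3x3 intrinsics, pixels), "pose" (4x4, takes a point from camera to world coordinates); the wrist camera has in their place "T_tool_cam" (4x4, takes a point from camera to tool coordinates, whose origin is the TCP and whose axes are the flange's). Camera axes: x right, y down, z forward; pixel columns grow to the right and rows downward; lengths in m; the calibration is good to about 2 mm. A picture is of the moment at which its call begins: read the wrist's pose just before it. There is no depth.
- workorder.job_done(): hands the job in; it is judged then, once.
Trained networks look in a picture, given as the dict that the camera call returned (one of the last four; its "shot" number tells which), for a name from the list of things; names that differ only in an ending like _2 or _b are one class to them, and where a whole thing is asked for, a point or a joint stands for the part that bears it (a point fixed in the world has none). Each returns a list of dicts, best first, with "conf" (0 to 1); they miss things now and then, are a little off and sometimes report something else, mostly with a low value. They report only what shows in the picture. A call takes as long as a camera call.
- finder.find_in(picture, thing): "box" ([left, top, right, bottom] in pixels, round what is visible of it).
- finder.trace(picture, thing): "mask" (480x640 bool, what is visible of it) and "box" ([left, top, right, bottom] in pixels, round what is visible of it).
- finder.landmark_of(picture, thing): "location" ([column, row] in pixels: a listed point, or the origin of a listed thing).
The state is a dict: "time_s": time; "q": joint angles; "joint_vel": joint speeds; "joint_torque": joint torques, N m; "tcp_pos": TCP position; "tcp_rot": TCP orientation; "wrist_force": force on the tool from outside, world axes, zero at the start; "ft_torque": the same for the moment, N m; "gripper_width": opening from 0.0 (shut) to 1.0 (fully open); "gripper_force": force on a finger pad.
Only numpy, scipy, OpenCV 4.12 (cv2) and the standard library are available. Lean on these libraries where they do the work, as an engineer would, in place of code of your own. Each camera call takes 0.05 s, during which the arm holds its last target. There are 200 camera calls.

## Working session

There is one attempt and no reset: what is moved stays moved. The work goes in short steps, Python scripts to look and compute and a tool call to move; the robot and the scene stay as the last step left them, time stands still between calls to the robot, and variables do not carry over. Pictures are saved under pics/ and viewed, at most 10 in all, crops included, and the job is handed in when it is done.

Besides the shell and the picture viewer there is one more tool, called in YAML: its name, and indented under it one key for each argument. play_rows: Moves the arm, as the interface text tells. Shift numbers are shares of 100 cm and turn numbers shares of 30 degrees, none past 1 either way. Its arguments: {"type":"object","properties":{"increments":{"type":"array"},"hand":{"type":"number"},"force":{"type":"number"}},"required":["increments"]}

```bash
mkdir -p pics; cat > h.py <<'E'
import numpy as np, cv2
from scipy.spatial.transform import Rotation as R
from workcell import bot, snapshot, workorder, finder
def toolT():
    s=bot.read_state(); T=np.eye(4); T[:3,:3]=R.from_quat(s['tcp_rot']).as_matrix(); T[:3,3]=s['tcp_pos']; return T
def snap(n):
    T=toolT() if n=='wrist' else None
    p=snapshot(n)
    p['P']=T@np.array(p['T_tool_cam']) if n=='wrist' else np.array(p['pose'])
    return p
def ray(p,uv):
    d=np.linalg.inv(np.array(p['K']))@[uv[0],uv[1],1.]
    return p['P'][:3,3],p['P'][:3,:3]@d
def atz(p,uv,z):
    o,d=ray(p,uv); return o+d*(z-o[2])/d[2]
def proj(p,X):
    c=np.linalg.inv(p['P'])@np.append(X,1); u=np.array(p['K'])@c[:3]; return u[:2]/u[2]
def save(p,n): cv2.imwrite('pics/'+n+'.png',cv2.cvtColor(p['pixels'],cv2.COLOR_RGB2BGR))
E
python3 - <<'E'
from h import *
s=bot.read_state(); print({k:np.round(v,3).tolist() for k,v in s.items()}, bot.tcp_to_grasp)
zs=dict(lock_slot=.0995,tray_hinge=.083,tray_bar=.193,key=.010,key_mid=.05,rest=0,bin=0,unit=0,egg_timer=0,spice_1=0,matchbox=0,capsule_0=.086)
for n in ('top','side'):
    p=snap(n); save(p,n+'0')
    print(n,np.round(p['P'],3).tolist())
    for t,z in zs.items():
        for r in finder.landmark_of(p,t)[:3]:
            print(t,round(r['conf'],2),np.round(r['location'],1),np.round(atz(p,r['location'],z),4))
E
```

```text
{'time_s': 0.0, 'q': [1.443, 0.508, -0.238, 1.501, 0.126, 1.149, -0.155], 'joint_vel': [0.0, 0.001, -0.001, -0.001, -0.001, -0.0, 0.001], 'joint_torque': [0.001, -62.06, -2.186, -24.966, 0.013, 0.012, 0.0], 'tcp_pos': [0.145, -0.608, 0.23], 'tcp_rot': [0.993, 0.117, -0.0, -0.001], 'wrist_force': [-0.534, -0.049, -0.044], 'ft_torque': [-0.03, -0.018, 0.009], 'gripper_force': 0.0, 'gripper_width': 1.002} 0.0187
top [[-0.005, -0.998, 0.068, 0.443], [-1.0, 0.007, 0.023, 0.074], [-0.023, -0.067, -0.997, 1.319], [0.0, 0.0, 0.0, 1.0]]
lock_slot 0.66 [383.4 256.4] [ 0.4912 -0.0405  0.0995]
tray_hinge 0.94 [474.5 274.7] [ 0.4466 -0.2595  0.083 ]
tray_bar 0.72 [474.6 270.2] [ 0.4561 -0.2302  0.193 ]
tray_bar 0.48 [411.  279.9] [ 0.4356 -0.0913  0.193 ]
tray_bar 0.3 [471.1 272.3] [ 0.4515 -0.2225  0.193 ]
key 0.61 [232.8 294.2] [0.4002 0.3373 0.01  ]
key_mid 0.68 [229.7 296.4] [0.3961 0.337  0.05  ]
rest 0.69 [237.3 291.9] [0.4057 0.3277 0.    ]
bin 0.65 [491.3 276.9] [ 0.441  -0.3245  0.    ]
unit 0.6 [420.9 269.3] [ 0.4614 -0.1455  0.    ]
unit 0.57 [384.1 257.3] [ 0.4928 -0.0516  0.    ]
egg
[... 565 characters left out ...]
46. ] [ 0.4512 -0.2563  0.083 ]
tray_bar 0.84 [329.2 283.5] [ 0.4603 -0.2187  0.193 ]
key 0.71 [259.9 245.4] [0.4106 0.3239 0.01  ]
key_mid 0.44 [255.7 234.2] [0.3995 0.3165 0.05  ]
key_mid 0.39 [318.  277.4] [0.5076 0.0436 0.05  ]
rest 0.81 [254.8 250.3] [0.3945 0.3169 0.    ]
bin 0.94 [335.6 406.6] [ 0.4449 -0.323   0.    ]
unit 0.77 [322.8 345.3] [ 0.4684 -0.1471  0.    ]
egg_timer 0.77 [366.  269.1] [0.6628 0.136  0.    ]
egg_timer 0.68 [319.2 275.4] [0.5347 0.1352 0.    ]
matchbox 0.59 [244.4 230. ] [ 0.3837  0.4583 -0.    ]
capsule_0 0.73 [320.  321.8] [ 0.4529 -0.1824  0.086 ]
capsule_0 0.55 [338.2 312.7] [ 0.4962 -0.1614  0.086 ]
capsule_0 0.53 [309.9 302.1] [ 0.4505 -0.1093  0.086 ]
```

View pics/top0.png

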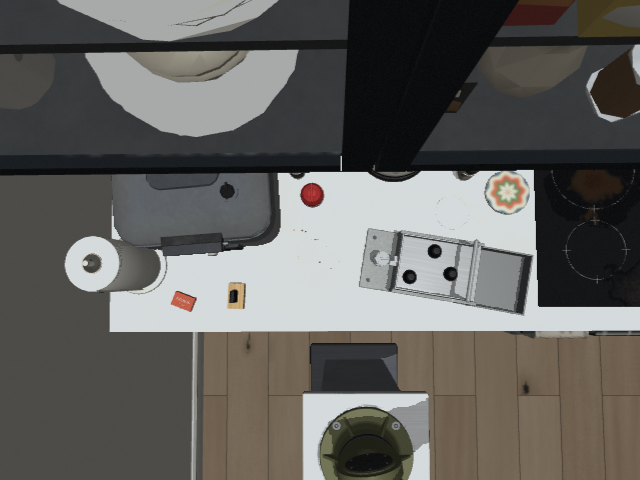

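View pics/side0.png

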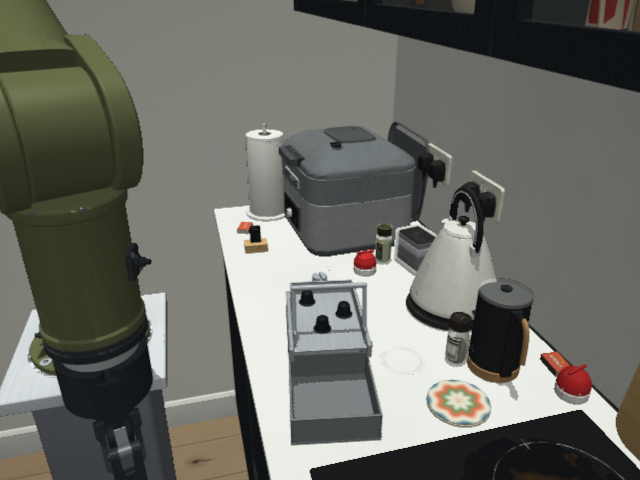

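The top view shows the rest with the key near (236,295), the lock near (381,258), and the tray and bin to the right of it. I'll move over the lock for a close look on the way to the key.

play_rows:
  increments:
    - [[0,0,-0.05],0.223]
    - [[0,0,-0.05],0.223]
    - [[0.046,-0.043,0],0]
    - [[0.046,-0.043,0],0]
    - [[0.046,-0.043,0],0]
    - [[0.046,-0.043,0],0]
    - [[0.046,-0.043,0],0]
    - [[0.046,-0.043,0],0]
    - [[0.01,-0.05,0],0]
    - [[0.01,-0.05,0],0]
    - [[0.01,-0.05,0],0]
    - [[0.01,-0.05,0],0]
    - [[0.01,-0.05,0],0]
    - [[0.01,-0.05,0],0]
    - [[0,0,0],0]
  hand: 0

```text
time_s: 3.18
tcp_pos: [0.479, -0.0472, 0.3318]
tcp_rot: [1.0, 0.004, 0.001, -0.001]
wrist_force: [-0.0, -0.7, 0.2]
gripper_width: 0.499
gripper_force: 0.0
```

```bash
python3 - <<'E'
from h import *
s=bot.read_state(); print({k:np.round(s[k],3).tolist() for k in('time_s','q','tcp_pos','tcp_rot')})
p=snap('wrist'); save(p,'w1')
for t,z in dict(lock_slot=.0995,tray_bar=.193,tray_hinge=.083).items():
    for r in finder.landmark_of(p,t)[:2]: print(t,round(r['conf'],2),np.round(r['location'],1),np.round(atz(p,r['location'],z),4))
E
```

```text
{'time_s': 3.175, 'q': [0.41, 0.222, -0.462, 1.679, 0.101, 1.264, -1.636], 'tcp_pos': [0.479, -0.047, 0.332], 'tcp_rot': [1.0, 0.004, 0.001, -0.001]}
lock_slot 0.89 [311.8 191.3] [ 0.4892 -0.04    0.0995]
tray_bar 0.87 [530.4 247.7] [ 0.4599 -0.2239  0.193 ]
tray_bar 0.22 [499.9 223.6] [ 0.4804 -0.1953  0.193 ]
tray_hinge 0.64 [499.8 224. ] [ 0.451  -0.2536  0.083 ]
```

View pics/w1.png

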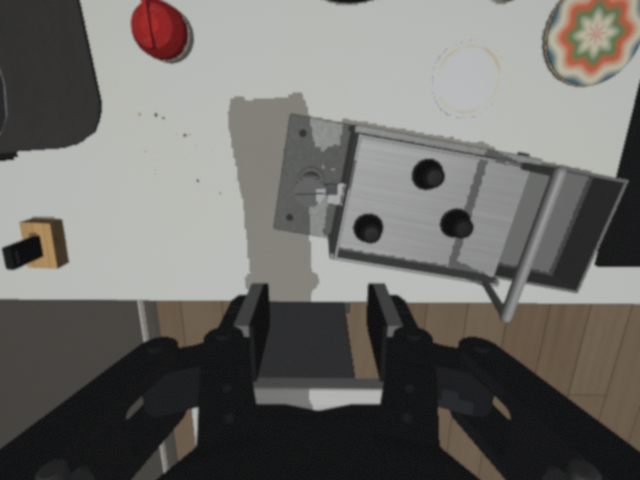

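The wrist view shows the lock head at (312,190) with its slot line almost horizontal, so along world y. The key in its rest is at the far left, near (30,248). Now to the key.

play_rows:
  increments:
    - [[-0.0115,-0.05,0.012],0]
    - [[-0.0115,-0.05,0.012],0]
    - [[-0.0115,-0.05,0.012],0]
    - [[-0.0115,-0.05,0.012],0]
    - [[-0.0115,-0.05,0.012],0]
    - [[-0.0115,-0.05,0.012],0]
    - [[-0.0115,-0.05,0.012],0]
    - [[0,-0.025,0],0]
    - [[0,0,0],0]

```text
time_s: 4.5
tcp_pos: [0.3982, 0.3239, 0.2469]
tcp_rot: [1.0, 0.001, -0.0, -0.0]
wrist_force: [0.5, 0.0, -0.7]
gripper_width: 0.498
gripper_force: 0.0
```

```bash
python3 - <<'E'
from h import *
s=bot.read_state(); print({k:np.round(s[k],3).tolist() for k in('time_s','q','tcp_pos','tcp_rot')})
a=cv2.imread('pics/w1.png')[150:235,265:365]
a=cv2.resize(a,None,fx=4,fy=4,interpolation=cv2.INTER_CUBIC)
p=snap('wrist')
for t,z in dict(key=.01,key_mid=.05,rest=0).items():
    for r in finder.landmark_of(p,t)[:2]: print(t,round(r['conf'],2),np.round(r['location'],1),np.round(atz(p,r['location'],z),4))
for t,z in dict(key=.074,rest=.024).items():
    r=finder.trace(p,t)[0]; c=cv2.findContours(r['mask'].astype('uint8'),0,2)[0]; c=max(c,key=cv2.contourArea)
    W=np.array([atz(p,q[0],z)[:2] for q in c],np.float32); print(t,r['conf'],r['box'],cv2.minAreaRect(W))
b=cv2.cvtColor(p['pixels'],cv2.COLOR_RGB2BGR)
o=np.zeros((480,800,3),np.uint8); o[:340,:400]=a; o[:300,400:]=cv2.resize(b,(400,300)); 
x0,y0,x1,y1=[int(v) for v in r['box']]
c=b[max(0,y0-20):y1+20,max(0,x0-20):x1+20]; c=cv2.resize(c,None,fx=160/c.shape[0],fy=160/c.shape[0]); o[310:470,400:400+min(400,c.shape[1])]=c[:,:400]
cv2.imwrite('pics/w2.png',o)
E
```

```text
{'time_s': 4.5, 'q': [-0.282, 0.361, -0.629, 1.761, 0.235, 1.096, -2.558], 'tcp_pos': [0.398, 0.324, 0.247], 'tcp_rot': [1.0, 0.001, -0.0, -0.0]}
key 0.73 [190.8 206.4] [0.3903 0.4625 0.01  ]
key 0.56 [311.6 196.6] [0.4015 0.3311 0.01  ]
key_mid 0.68 [314. 205.] [0.4008 0.328  0.05  ]
rest 0.61 [314.3 195.6] [0.4007 0.3283 0.    ]
key 0.94 [305.4, 185.5, 321.1, 225.8] ((0.40432843565940857, 0.32728758454322815), (0.011772116646170616, 0.03604454547166824), 89.68865966796875)
rest 0.86 [295.6, 166.4, 333.4, 233.0] ((0.4011322855949402, 0.327457994222641), (0.041286297142505646, 0.06688282638788223), 89.08312225341797)
```

View pics/w2.png

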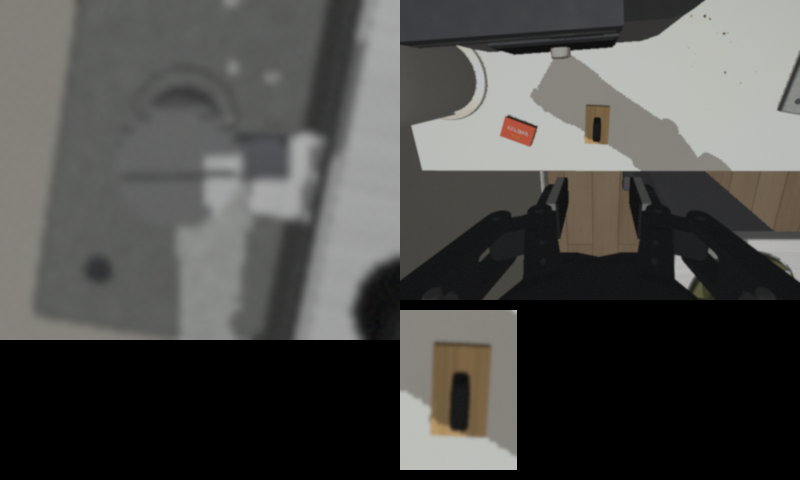

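The rest and key stand square to world x at (0.401, 0.3275). The enlarged slot line runs from (122,178) to (240,172), a yaw of about 93°. Descending on the key.

play_rows:
  increments:
    - [[0.003,-0.0035,0.045],0]
    - [[0,0,0.045],0]
    - [[0,0,0.045],0]
    - [[0,0,0.045],0]
    - [[0,0,0.02],0]
    - [[0,0,0.013],0]
    - [[0,0,0],0]

```text
time_s: 5.68
tcp_pos: [0.4011, 0.3262, 0.0341]
tcp_rot: [1.0, -0.0, -0.0, 0.0]
wrist_force: [0.5, 1.0, 0.6]
gripper_width: 0.496
gripper_force: 0.0
```

play_rows:
  increments:
    - [[0,0,0],0]
    - [[0,0,0],0]
    - [[0,0,0],0]
    - [[0,0,0],0]
    - [[0,0,0],0]
  hand: -1
  force: 60

```text
time_s: 6.3
tcp_pos: [0.4015, 0.327, 0.0353]
tcp_rot: [1.0, 0.0, 0.001, -0.0]
wrist_force: [-0.7, -1.3, 6.9]
gripper_width: 0.134
gripper_force: 58.5
```

play_rows:
  increments:
    - [[0,0,-0.03],0]
    - [[0,0,-0.045],0]
    - [[0,0,-0.045],-0.341]
    - [[0,0,-0.045],-0.341]
    - [[0,0,-0.035],-0.341]
    - [[0,0,0],-0.341]
    - [[0,0,0],-0.341]
    - [[0,0,0],-0.341]
    - [[0,0,0],-0.341]
    - [[0,0,0],-0.341]
    - [[0,0,0],-0.341]
    - [[0,0,0],0]

```text
time_s: 7.8
tcp_pos: [0.401, 0.3264, 0.2343]
tcp_rot: [0.695, 0.719, -0.0, -0.0]
wrist_force: [-0.4, -0.1, -1.0]
gripper_width: 0.129
gripper_force: 58.5
```

play_rows:
  increments:
    - [[-0.046,0.009,0],0]
    - [[-0.046,0.009,0],0]
    - [[-0.046,0.009,0],0]
    - [[-0.046,0.009,0],0]
    - [[-0.046,0.009,0],0]
    - [[-0.046,0.009,0],0]
    - [[-0.046,0.009,0],0]
    - [[0,0,0],0]
    - [[0,0,0],0]

```text
time_s: 8.93
tcp_pos: [0.4755, 0.0077, 0.2345]
tcp_rot: [0.695, 0.719, 0.0, -0.0]
wrist_force: [0.0, 0.1, 0.1]
gripper_width: 0.133
gripper_force: 58.5
```

```bash
python3 - <<'E'
from h import *
s=bot.read_state(); print({k:np.round(s[k],4).tolist() for k in('time_s','q','tcp_pos','tcp_rot','gripper_width')}, R.from_quat(s['tcp_rot']).as_matrix().round(3).tolist())
p=snap('wrist'); q=snap('top'); z=snap('side')
for n,c in(('w',p),('t',q),('s',z)):
    for t,h in dict(lock_slot=.0995,key=0.21).items():
        for r in finder.landmark_of(c,t)[:2]: print(n,t,round(r['conf'],2),np.round(r['location'],1),np.round(atz(c,r['location'],h),4))
    if n=='w':
        print('proj', proj(p,[.4895,-.04,.0995]))
save(p,'w3')
E
```

```text
{'time_s': 8.925, 'q': [0.7396, 0.4592, -1.1843, 1.8661, 0.4694, 1.1362, -0.5816], 'tcp_pos': [0.4755, 0.0077, 0.2345], 'tcp_rot': [0.6951, 0.7189, 0.0002, -0.0001], 'gripper_width': 0.1325} [[-0.034, 0.999, 0.0], [0.999, 0.034, 0.0], [0.0, 0.0, -1.0]]
w lock_slot 0.95 [335.8 275. ] [ 0.4943 -0.0373  0.0995]
w key 0.68 [313.3 283.6] [0.4752 0.005  0.21  ]
proj [329.91609728 277.74399038]
s lock_slot 0.56 [317.7 277.3] [ 0.4858 -0.0375  0.0995]
s key 0.46 [309.6 225.1] [0.4774 0.     0.21  ]
```

View pics/w3.png

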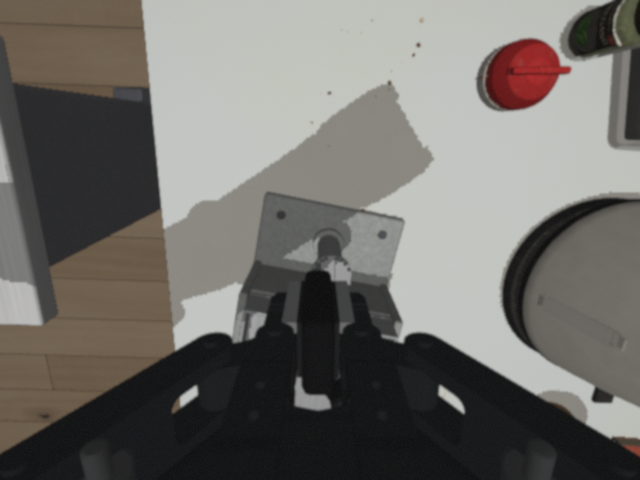

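The key (grip at (318,330)) hides part of the lock, whose collar shows at (330,240). I'll move straight above the lock, where it clears the key in view, and look again.

play_rows:
  increments:
    - [[-0.0475,0.013,0],0]
    - [[0,0,0.03],0]
    - [[0,0,0],0]
    - [[0,0,0],0]

```text
time_s: 9.88
tcp_pos: [0.4905, -0.0389, 0.2051]
tcp_rot: [0.694, 0.72, 0.0, 0.0]
wrist_force: [0.1, -0.5, 0.2]
gripper_width: 0.134
gripper_force: 58.5
```

```bash
python3 - <<'E'
from h import *
s=bot.read_state(); print({k:np.round(s[k],4).tolist() for k in('time_s','q','tcp_pos','tcp_rot','wrist_force')})
T=toolT(); p=snap('wrist'); print(p['P'].round(3).tolist())
for t,h in dict(lock_slot=.0995,key=T[2,3]-.025).items():
    for r in finder.landmark_of(p,t)[:2]: print(t,round(r['conf'],2),np.round(r['location'],1),np.round(atz(p,r['location'],h),4))
print('tip', proj(p,T[:3,3]-[0,0,.025]),'slot',proj(p,[.49,-.039,.1065]))
b=cv2.cvtColor(p['pixels'],cv2.COLOR_RGB2BGR)[150:300,240:440]
cv2.imwrite('pics/w4.png',cv2.resize(b,None,fx=4,fy=4,interpolation=cv2.INTER_CUBIC))
E
```

```text
{'time_s': 9.875, 'q': [0.7865, 0.5184, -1.1498, 1.8752, 0.532, 1.0993, -0.5314], 'tcp_pos': [0.4905, -0.0389, 0.2051], 'tcp_rot': [0.6936, 0.7203, 0.0004, 0.0], 'wrist_force': [0.1251, -0.5096, 0.1694]}
[[0.999, 0.037, 0.013, 0.489], [0.039, -0.957, -0.288, 0.035], [0.002, 0.288, -0.958, 0.347], [0.0, 0.0, 0.0, 1.0]]
lock_slot 0.93 [316.8 227.7] [ 0.4918 -0.0348  0.0995]
key 0.75 [317. 280.] [ 0.4922 -0.0398  0.1801]
tip [313.90892618 278.33674023] slot [314.02985027 236.02193374]
```

View pics/w4.png

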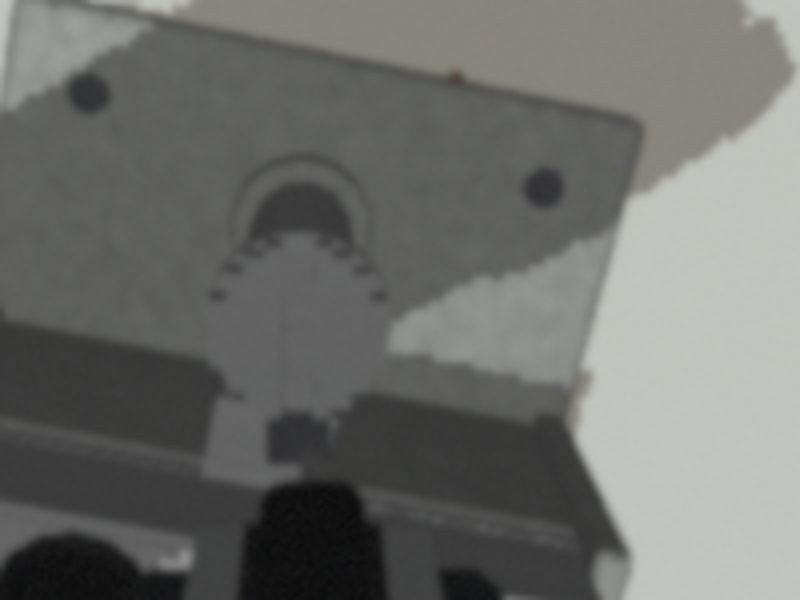

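The crop shows the lock head centred near (297,328) with slot edges at about x=282 and 313, vertical, so the yaw is matched. The grip centre at x≈311 sits about 2 mm right of the slot. I'll correct, descend to just above the head and recheck.

play_rows:
  increments:
    - [[0.0014,-0.0017,0.03],0]
    - [[0,0,0.03],0]
    - [[0,0,0.005],0]
    - [[0,0,0],0]

```text
time_s: 10.52
tcp_pos: [0.4891, -0.0381, 0.1401]
tcp_rot: [0.694, 0.72, 0.0, 0.0]
wrist_force: [-0.4, -0.4, 0.1]
gripper_width: 0.132
gripper_force: 58.5
```

```bash
python3 - <<'E'
from h import *
s=bot.read_state(); print({k:np.round(s[k],4).tolist() for k in('time_s','tcp_pos','tcp_rot','wrist_force')})
T=toolT(); p=snap('wrist')
for t,h in dict(lock_slot=.0995,key=T[2,3]-.025).items():
    for r in finder.landmark_of(p,t)[:2]: print(t,round(r['conf'],2),np.round(r['location'],1),np.round(atz(p,r['location'],h),4))
print('tip', proj(p,T[:3,3]-[0,0,.025]))
b=cv2.cvtColor(p['pixels'],cv2.COLOR_RGB2GRAY)[190:310,240:400]
b=cv2.createCLAHE(4,(4,4)).apply(b)
cv2.imwrite('pics/w5.png',cv2.resize(b,None,fx=5,fy=5,interpolation=cv2.INTER_CUBIC))
E
```

```text
{'time_s': 10.525, 'tcp_pos': [0.4891, -0.0381, 0.1401], 'tcp_rot': [0.6939, 0.72, 0.0003, 0.0002], 'wrist_force': [-0.4173, -0.4446, 0.0654]}
lock_slot 0.72 [320.5 265.8] [ 0.4925 -0.0374  0.0995]
key 0.66 [318.4 282.3] [ 0.4914 -0.0402  0.1151]
tip [313.90185747 278.325272  ]
```

View pics/w5.png

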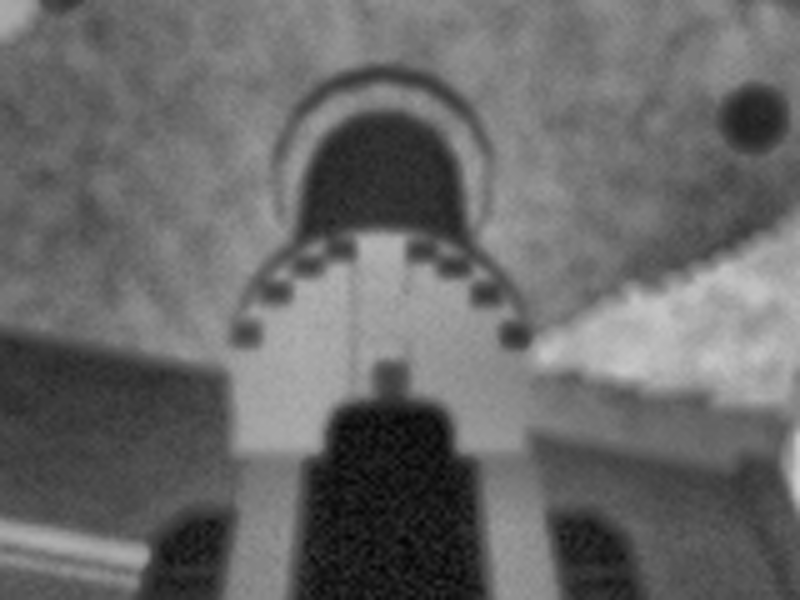

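The blade tip is at (390,380) and the slot edges at x=355 and 407 (centre 381), so the key is about 1 mm right of the slot and about 4 mm short along it. Correcting, then lowering gently.

play_rows:
  increments:
    - [[0.0042,-0.0011,0],0]
    - [[0,0,0.004],0]
    - [[0,0,0.003],0]
    - [[0,0,0.003],0]
    - [[0,0,0],0]

```text
time_s: 11.3
tcp_pos: [0.4872, -0.0344, 0.129]
tcp_rot: [0.694, 0.72, -0.0, -0.0]
wrist_force: [0.7, -0.3, -1.6]
gripper_width: 0.129
gripper_force: 58.5
```

play_rows:
  increments:
    - [[0,0,0.002],0]
    - [[0,0,0.0015],0]
    - [[0,0,0],0]

```text
time_s: 11.68
tcp_pos: [0.4873, -0.0343, 0.1257]
tcp_rot: [0.694, 0.72, -0.0, -0.0]
wrist_force: [0.8, -0.1, -0.4]
gripper_width: 0.13
gripper_force: 58.5
```

```bash
python3 - <<'E'
from h import *
s=bot.read_state(); print({k:np.round(s[k],4).tolist() for k in('time_s','q','tcp_pos','wrist_force','ft_torque')})
T=toolT(); p=snap('wrist')
b=cv2.cvtColor(p['pixels'],cv2.COLOR_RGB2GRAY)[190:310,240:400]
b=cv2.createCLAHE(4,(4,4)).apply(b)
cv2.imwrite('pics/w6.png',cv2.resize(b,None,fx=5,fy=5,interpolation=cv2.INTER_CUBIC))
E
```

```text
{'time_s': 11.675, 'q': [0.7022, 0.6023, -1.055, 1.9919, 0.6577, 0.9375, -0.6583], 'tcp_pos': [0.4873, -0.0343, 0.1257], 'wrist_force': [0.8305, -0.1472, -0.4211], 'ft_torque': [0.0247, -0.0295, -0.0168]}
```

View pics/w6.png

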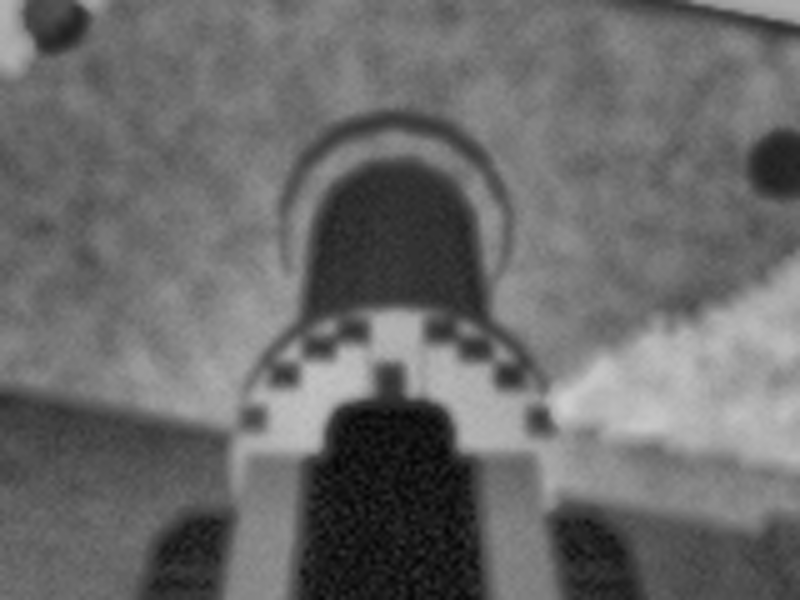

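The blade is inside the slot (blade x≈390, slot 370–425, head front at row 305), about 0.7 mm off centre. I'll nudge it and start turning counterclockwise.

play_rows:
  increments:
    - [[0.001,0.0006,0],0]
    - [[0,0,0],-0.25]
    - [[0,0,0],-0.25]
    - [[0,0,0],-0.25]
    - [[0,0,0],-0.25]
    - [[0,0,0],-0.25]
    - [[0,0,0],0]

```text
time_s: 12.6
tcp_pos: [0.486, -0.0343, 0.1251]
tcp_rot: [0.425, 0.905, -0.002, -0.002]
wrist_force: [-5.2, -2.1, 0.8]
gripper_width: 0.135
gripper_force: 58.8
```

```bash
python3 - <<'E'
from h import *
s=bot.read_state(); print({k:np.round(s[k],4).tolist() for k in('time_s','q','tcp_pos','tcp_rot','wrist_force','ft_torque')})
E
```

```text
{'time_s': 12.6, 'q': [0.7757, 0.6905, -1.2324, 1.9918, 0.7695, 1.0419, -0.1327], 'tcp_pos': [0.486, -0.0343, 0.1251], 'tcp_rot': [0.4253, 0.905, -0.0016, -0.0016], 'wrist_force': [-5.17, -2.0835, 0.7565], 'ft_torque': [-0.5067, 1.1443, -0.0812]}
```

play_rows:
  increments:
    - [[0,-0.0013,0],-0.28]
    - [[0,-0.0004,0],-0.28]
    - [[0,-0.0004,0],0]

```text
time_s: 12.98
tcp_pos: [0.4853, -0.0353, 0.1251]
tcp_rot: [0.29, 0.957, -0.001, -0.001]
wrist_force: [-2.5, -2.8, -2.6]
gripper_width: 0.133
gripper_force: 58.8
```

```bash
python3 - <<'E'
from h import *
s=bot.read_state(); print({k:np.round(s[k],4).tolist() for k in('time_s','q','tcp_pos','tcp_rot','wrist_force','ft_torque')})
E
```

```text
{'time_s': 12.975, 'q': [0.805, 0.7332, -1.3086, 1.9943, 0.8155, 1.091, 0.1057], 'tcp_pos': [0.4853, -0.0353, 0.1251], 'tcp_rot': [0.2897, 0.9571, -0.0006, -0.0013], 'wrist_force': [-2.4843, -2.8382, -2.6283], 'ft_torque': [-0.34, 0.8056, 0.0044]}
```

play_rows:
  increments:
    - [[0,-0.0004,0],-0.28]
    - [[0,0,0],-0.28]
    - [[0,0,0],0]

```text
time_s: 13.35
tcp_pos: [0.4851, -0.0363, 0.1252]
tcp_rot: [0.147, 0.989, -0.001, -0.001]
wrist_force: [-3.7, -2.8, -2.0]
gripper_width: 0.131
gripper_force: 58.9
```

```bash
python3 - <<'E'
from h import *
s=bot.read_state(); print({k:np.round(s[k],4).tolist() for k in('time_s','q','tcp_pos','tcp_rot','wrist_force','ft_torque')})
E
```

```text
{'time_s': 13.35, 'q': [0.82, 0.7646, -1.3588, 1.9944, 0.8462, 1.1302, 0.3619], 'tcp_pos': [0.4851, -0.0363, 0.1252], 'tcp_rot': [0.1475, 0.9891, -0.0012, -0.0012], 'wrist_force': [-3.7025, -2.7698, -2.0254], 'ft_torque': [-0.784, 0.9868, -0.0902]}
```

play_rows:
  increments:
    - [[0,0,0],-0.15]
    - [[0,0,0],-0.15]
    - [[0,0,0],0]

```text
time_s: 13.72
tcp_pos: [0.485, -0.0367, 0.1252]
tcp_rot: [0.07, 0.998, -0.002, -0.001]
wrist_force: [-3.9, -5.0, -1.9]
gripper_width: 0.131
gripper_force: 59.0
```

```bash
python3 - <<'E'
from h import *
s=bot.read_state(); print({k:np.round(s[k],4).tolist() for k in('time_s','q','tcp_pos','tcp_rot','wrist_force','ft_torque')})
E
```

```text
{'time_s': 13.725, 'q': [0.8236, 0.7735, -1.3723, 1.9944, 0.8546, 1.1418, 0.508], 'tcp_pos': [0.485, -0.0367, 0.1252], 'tcp_rot': [0.0701, 0.9975, -0.0016, -0.0013], 'wrist_force': [-3.9453, -4.9515, -1.8846], 'ft_torque': [-1.0814, 1.037, -0.1161]}
```

play_rows:
  increments:
    - [[0,0,0],0.06]
    - [[0,0,-0.008],0]
    - [[0,0,-0.012],0]
    - [[0,0,-0.04],0]
    - [[0,0,-0.045],0]
    - [[0,0,0],0]

```text
time_s: 14.48
tcp_pos: [0.4886, -0.033, 0.2352]
tcp_rot: [0.084, 0.996, 0.001, 0.004]
wrist_force: [-0.3, -0.7, -0.9]
gripper_width: 0.134
gripper_force: 59.2
```

```bash
python3 - <<'E'
from h import *
s=bot.read_state(); print({k:np.round(s[k],4).tolist() for k in('time_s','q','tcp_pos','tcp_rot','wrist_force','gripper_width')})
p=snap('wrist'); print(p['P'].round(3).tolist())
c=proj(p,[.4875,-.036,.1065]); print(c)
g=cv2.cvtColor(p['pixels'],cv2.COLOR_RGB2GRAY); g=cv2.createCLAHE(4,(4,4)).apply(g)
x,y=[int(v) for v in c]; b=g[y-60:y+60,x-80:x+80]
cv2.imwrite('pics/w7.png',cv2.resize(b,None,fx=5,fy=5,interpolation=cv2.INTER_CUBIC))
E
```

```text
{'time_s': 14.475, 'q': [0.8828, 0.589, -1.3946, 1.8387, 0.6189, 1.2446, 0.7068], 'tcp_pos': [0.4886, -0.033, 0.2352], 'tcp_rot': [0.0837, 0.9965, 0.0007, 0.0041], 'wrist_force': [-0.297, -0.7238, -0.9411], 'gripper_width': 0.1341}
[[0.165, 0.941, 0.294, 0.416], [0.986, -0.159, -0.046, -0.021], [0.003, 0.298, -0.955, 0.376], [0.0, 0.0, 0.0, 1.0]]
[312.38781908 219.93618181]
```

View pics/w7.png

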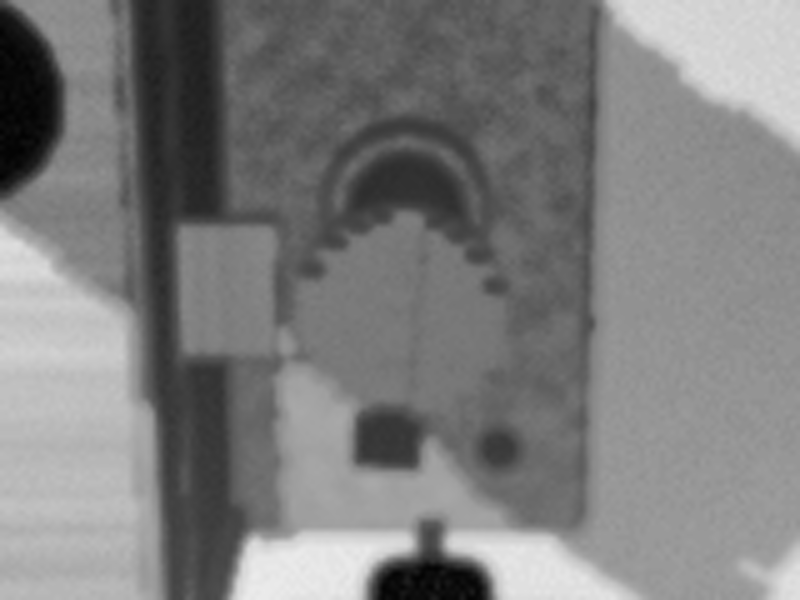

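The crop shows the slot from (425,240) to (408,400), a lock angle of about 1.49 rad, and the wing swung clear of the tongue. Now I turn the tool back to yaw 0 and return the key.

play_rows:
  increments:
    - [[0,0,0],0.334]
    - [[0,0,0],0.334]
    - [[0,0,0],0.334]
    - [[0,0,0],0.334]
    - [[0,0,0],0.334]
    - [[0,0,0],0.334]
    - [[0,0,0],0.334]
    - [[0,0,0],0.334]
    - [[0,0,0],0.334]
    - [[0,0,0],0.334]
    - [[0,0,0],0.334]
    - [[0,0,0],0.334]
    - [[0,0,0],0.334]
    - [[0,0,0],0.334]
    - [[0,0,0],0.334]
    - [[0,0,0],0.334]
    - [[0,0,0],0.334]
    - [[0,0,0],0]

```text
time_s: 16.77
tcp_pos: [0.486, -0.0347, 0.2302]
tcp_rot: [1.0, 0.001, -0.0, -0.0]
wrist_force: [-0.3, 0.3, -0.1]
gripper_width: 0.136
gripper_force: 59.1
```

```bash
python3 - <<'E'
from h import *
s=bot.read_state(); print({k:np.round(s[k],4).tolist() for k in('time_s','q','tcp_pos','tcp_rot','wrist_force','gripper_width')})
E
```

```text
{'time_s': 16.775, 'q': [0.4403, 0.3263, -0.567, 1.8492, 0.2027, 1.0244, -1.7772], 'tcp_pos': [0.486, -0.0347, 0.2302], 'tcp_rot': [1.0, 0.0013, -0.0004, -0.0001], 'wrist_force': [-0.2745, 0.2742, -0.144], 'gripper_width': 0.1362}
```

play_rows:
  increments:
    - [[-0.0105,-0.045,0],0]
    - [[-0.0105,-0.045,0],0]
    - [[-0.0105,-0.045,0],0]
    - [[-0.0105,-0.045,0],0]
    - [[-0.0105,-0.045,0],0]
    - [[-0.0105,-0.045,0],0]
    - [[-0.0105,-0.045,0],0]
    - [[-0.011,-0.047,0],0]
    - [[0,0,0.05],0]
    - [[0,0,0.05],0]
    - [[0,0,0.05],0]
    - [[0,0,0],0]
    - [[0,0,0],0]

```text
time_s: 18.4
tcp_pos: [0.4018, 0.3277, 0.082]
tcp_rot: [1.0, 0.001, 0.0, -0.001]
wrist_force: [0.5, 0.2, 0.2]
gripper_width: 0.128
gripper_force: 59.1
```

```bash
python3 - <<'E'
from h import *
s=bot.read_state(); print({k:np.round(s[k],4).tolist() for k in('time_s','q','tcp_pos','tcp_rot','wrist_force','gripper_width')})
p=snap('wrist'); T=toolT(); c=proj(p,[.4015,.327,.024]); print(c, proj(p,T[:3,3]-[0,0,.025]))
g=cv2.cvtColor(p['pixels'],cv2.COLOR_RGB2GRAY); g=cv2.createCLAHE(4,(4,4)).apply(g)
x,y=[int(v) for v in c]; b=g[y-60:y+60,x-80:x+80]
cv2.imwrite('pics/w8.png',cv2.resize(b,None,fx=5,fy=5,interpolation=cv2.INTER_CUBIC))
E
```

```text
{'time_s': 18.4, 'q': [-0.3594, 0.5661, -0.5585, 1.9691, 0.4414, 0.7265, -2.7518], 'tcp_pos': [0.4018, 0.3277, 0.082], 'tcp_rot': [1.0, 0.0015, 0.0003, -0.0007], 'wrist_force': [0.5069, 0.1659, 0.2209], 'gripper_width': 0.1284}
[319.53010565 258.74901964] [317.8499991  280.87043809]
```

View pics/w8.png

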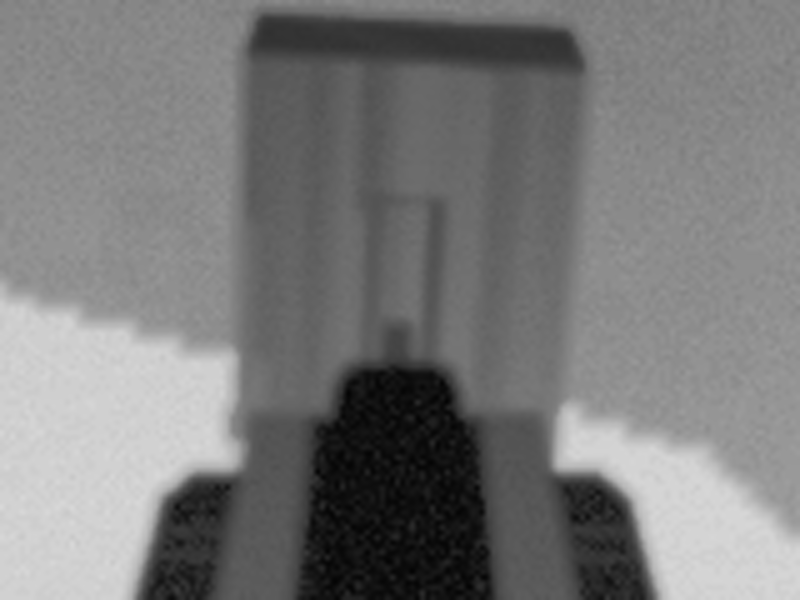

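The rest's slot spans x≈368–438 and the blade is at x≈397, aligned within about 0.6 mm. Lowering the key in.

play_rows:
  increments:
    - [[0,0,0.015],0]
    - [[0,0,0.012],0]
    - [[0,0,0.008],0]
    - [[0,0,0],0]

```text
time_s: 18.95
tcp_pos: [0.401, 0.3266, 0.0451]
tcp_rot: [1.0, 0.001, -0.001, 0.0]
wrist_force: [-0.2, -0.4, 0.1]
gripper_width: 0.13
gripper_force: 59.2
```

```bash
python3 - <<'E'
from h import *
s=bot.read_state(); print({k:np.round(s[k],4).tolist() for k in('time_s','q','tcp_pos','wrist_force','gripper_width')})
E
```

```text
{'time_s': 18.95, 'q': [-0.3963, 0.6166, -0.5074, 2.0033, 0.4872, 0.6433, -2.7932], 'tcp_pos': [0.401, 0.3266, 0.0451], 'wrist_force': [-0.2335, -0.3753, 0.0513], 'gripper_width': 0.1296}
```

play_rows:
  increments:
    - [[0,0,0.005],0]
    - [[0,0,0.004],0]
    - [[0,0,0],0]

```text
time_s: 19.32
tcp_pos: [0.4013, 0.3267, 0.0366]
tcp_rot: [1.0, 0.0, -0.0, 0.0]
wrist_force: [-0.9, 0.8, 0.0]
gripper_width: 0.132
gripper_force: 59.2
```

play_rows:
  increments:
    - [[0,0,0],0]
    - [[0,0,0],0]
    - [[0,0,0],0]
    - [[0,0,0],0]
  hand: 0

```text
time_s: 19.82
tcp_pos: [0.4015, 0.3268, 0.0369]
tcp_rot: [1.0, 0.0, 0.0, -0.0]
wrist_force: [-0.6, 0.6, -0.7]
gripper_width: 0.497
gripper_force: 0.0
```

play_rows:
  increments:
    - [[0,0,-0.03],0]
    - [[0,0,-0.045],0]
    - [[0,0,-0.05],0]
    - [[0,0,-0.05],0]
    - [[0,0,-0.05],0]
    - [[0,0,0],0]

```text
time_s: 20.58
tcp_pos: [0.4025, 0.3284, 0.2656]
tcp_rot: [1.0, 0.0, 0.003, -0.002]
wrist_force: [0.3, 0.5, -0.1]
gripper_width: 0.501
gripper_force: 0.0
```

```bash
python3 - <<'E'
from h import *
s=bot.read_state(); print({k:np.round(s[k],4).tolist() for k in('time_s','q','tcp_pos','tcp_rot','wrist_force','gripper_width')})
p=snap('wrist'); t=snap('top'); sd=snap('side')
for n,h in dict(key=.074,rest=.024).items():
    for r in finder.trace(p,n)[:1]:
        c=max(cv2.findContours(r['mask'].astype('uint8'),0,2)[0],key=cv2.contourArea)
        print(n,r['conf'],r['box'],cv2.minAreaRect(np.array([atz(p,q[0],h)[:2] for q in c],np.float32)))
for r in finder.landmark_of(p,'key_mid')[:2]+finder.landmark_of(p,'matchbox')[:1]: print(r['conf'],r['location'],atz(p,r['location'],.05))
for c in(t,sd):
  for n,h in dict(tray_bar=.193,tray_hinge=.083).items():
    for r in finder.landmark_of(c,n)[:2]: print(n,r['conf'],atz(c,r['location'],h))
E
```

```text
{'time_s': 20.575, 'q': [-0.2562, 0.3568, -0.6714, 1.7205, 0.2433, 1.1414, -2.5678], 'tcp_pos': [0.4025, 0.3284, 0.2656], 'tcp_rot': [1.0, 0.0003, 0.0029, -0.0022], 'wrist_force': [0.2507, 0.4587, -0.0757], 'gripper_width': 0.5014}
key 0.71 [312.7, 188.5, 328.4, 225.7] ((0.4042760133743286, 0.32749778032302856), (0.03524919971823692, 0.011603506281971931), 0.4855395257472992)
rest 0.59 [300.1, 170.2, 338.0, 233.2] ((0.4010045826435089, 0.32773709297180176), (0.04019581153988838, 0.06758200377225876), 87.30693054199219)
0.67 [318.5, 205.1] [0.40235638 0.32895436 0.05      ]
0.97 [205.1, 208.1] [0.39886517 0.44564911 0.05      ]
tray_bar 0.7 [ 0.45738346 -0.22807875  0.193     ]
tray_bar 0.49 [0.41994051 0.29448208 0.193     ]
tray_hinge 0.79 [ 0.44854956 -0.24784598  0.083     ]
tray_hinge 0.65 [0.40400312 0.32561032 0.083     ]
tray_bar 0.76 [ 0.45497126 -0.22487164  0.193     ]
tray_hinge 0.87 [ 0.4552639  -0.25616735  0.083     ]
tray_hinge 0.25 [ 0.50460663 -0.15678898  0.083     ]
```

The key stands in its rest as before. Next is the tray bar, approached from its lock side with shut fingers.

play_rows:
  increments:
    - [[0.0057,0.0463,0],0]
    - [[0.0057,0.0463,0],0]
    - [[0.0057,0.0463,0],0]
    - [[0.0057,0.0463,0],0]
    - [[0.0057,0.0463,0],0]
    - [[0.0057,0.0463,0],0]
    - [[0.0057,0.0463,0],0]
    - [[0.0057,0.0463,0],0]
    - [[0.0057,0.0463,0],0]
    - [[0.0057,0.0463,0],0]
    - [[0.0057,0.0463,0],0.167]
    - [[0,0,0],0.167]
    - [[0,0,0],0]
  hand: -1

```text
time_s: 22.75
tcp_pos: [0.4645, -0.1826, 0.2615]
tcp_rot: [0.996, -0.087, -0.0, -0.0]
wrist_force: [-0.4, 1.1, -0.1]
gripper_width: -0.001
gripper_force: 0.0
```

```bash
python3 - <<'E'
from h import *
s=bot.read_state(); print({k:np.round(s[k],4).tolist() for k in('time_s','q','tcp_pos','tcp_rot','wrist_force','gripper_width')})
p=snap('wrist')
for n,h in dict(tray_bar=.193,tray_hinge=.083).items():
    for r in finder.landmark_of(p,n)[:2]: print(n,r['conf'],r['location'],atz(p,r['location'],h))
save(p,'w9')
E
```

```text
{'time_s': 22.75, 'q': [0.6437, 0.2999, -0.4279, 1.7706, 0.1375, 1.1011, -1.5749], 'tcp_pos': [0.4645, -0.1826, 0.2615], 'tcp_rot': [0.9962, -0.087, -0.0002, -0.0002], 'wrist_force': [-0.4098, 1.0755, -0.1048], 'gripper_width': -0.0007}
tray_bar 0.8 [387.8, 252.7] [ 0.45666031 -0.22521647  0.193     ]
tray_hinge 0.93 [398.1, 210.8] [ 0.45288611 -0.25503542  0.083     ]
```

View pics/w9.png

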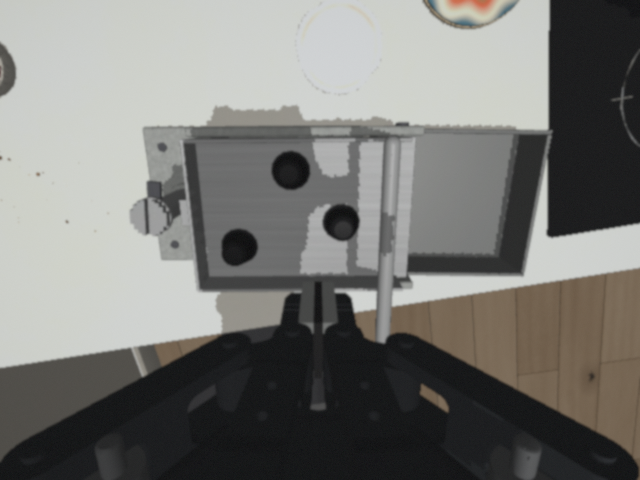

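The view shows the bar running vertically at column ≈390, the fingers clear on its lock side, the three capsules in the tray, and the lock slot open at (150,215). Descending and pushing.

play_rows:
  increments:
    - [[0,0,0.045],0]
    - [[0,0,0.045],0]
    - [[0,0,0],0]
    - [[0,0.01,0],0]
    - [[0,0.01,0],0]
    - [[0,0.01,0],0]
    - [[0,0.01,0],0]
    - [[0,0.01,0],0]
    - [[0,0.01,0],0]
    - [[0,0.01,0],0]
    - [[0,0.01,0],0]
    - [[0,0,0],0]

```text
time_s: 24.4
tcp_pos: [0.4498, -0.2623, 0.1713]
tcp_rot: [0.996, -0.088, -0.001, 0.0]
wrist_force: [0.2, 2.1, 0.6]
gripper_width: 0.001
gripper_force: 1.2
```

```bash
python3 - <<'E'
from h import *
s=bot.read_state(); print({k:np.round(s[k],4).tolist() for k in('time_s','q','tcp_pos','tcp_rot','wrist_force')})
p=snap('side')
for r in finder.landmark_of(p,'tray_bar')[:2]: print(r['conf'],r['location'],atz(p,r['location'],.193))
E
```

```text
{'time_s': 24.4, 'q': [0.7526, 0.4223, -0.3901, 1.8586, 0.2008, 0.9005, -1.4789], 'tcp_pos': [0.4498, -0.2623, 0.1713], 'tcp_rot': [0.9961, -0.0878, -0.0008, 0.0], 'wrist_force': [0.1745, 2.0547, 0.642]}
0.89 [332.8, 301.2] [ 0.45040536 -0.27662316  0.193     ]
0.47 [253.6, 249.3] [ 0.34747335 -0.05014872  0.193     ]
```

play_rows:
  increments:
    - [[0,0.01,0.002],0]
    - [[0,0.01,0.003],0]
    - [[0,0.01,0.004],0]
    - [[0,0.009,0.006],0]
    - [[0,0.005,0.004],0]
    - [[0,0,0],0]

```text
time_s: 25.25
tcp_pos: [0.443, -0.3056, 0.1527]
tcp_rot: [0.996, -0.088, 0.0, 0.0]
wrist_force: [-1.1, 1.1, 1.6]
gripper_width: -0.002
gripper_force: 0.5
```

```bash
cat > chk.py <<'E'
from h import *
s=bot.read_state(); print({k:np.round(s[k],4).tolist() for k in('time_s','tcp_pos','wrist_force')})
for n in('side','top'):
    p=snap(n)
    for t in('tray_bar','capsule_0','bin','lock_slot'):
        for r in finder.find_in(p,t)[:4]: print(n,t,round(r['conf'],2),np.round(r['box']).astype(int).tolist())
    for r in finder.landmark_of(p,'tray_bar')[:1]: print(r['location'],atz(p,r['location'],.17))
E
python3 chk.py
```

```text
{'time_s': 25.25, 'tcp_pos': [0.443, -0.3056, 0.1527], 'wrist_force': [-1.0905, 1.0775, 1.5527]}
side tray_bar 0.97 [290, 246, 382, 355]
side capsule_0 0.63 [339, 400, 363, 417]
side capsule_0 0.6 [292, 384, 313, 397]
side capsule_0 0.44 [314, 406, 333, 420]
side capsule_0 0.43 [251, 227, 261, 240]
side bin 0.83 [290, 353, 383, 449]
[332.5, 329.7] [ 0.43639259 -0.32469408  0.17      ]
top tray_bar 0.92 [438, 235, 520, 309]
top bin 0.82 [471, 244, 528, 321]
top bin 0.3 [436, 235, 518, 310]
top lock_slot 0.62 [376, 245, 388, 271]
```

All three capsules are detected inside the bin. I'll ease the bar back, then lift clear.

play_rows:
  increments:
    - [[0,0,0],0]
    - [[0,-0.01,-0.004],0]
    - [[0,-0.01,-0.004],0]
    - [[0,-0.01,-0.004],0]
    - [[0,-0.01,-0.003],0]
    - [[0,-0.01,-0.002],0]
    - [[0,-0.01,-0.001],0]
    - [[0,-0.01,-0.001],0]
    - [[0,-0.01,0],0]
    - [[0,-0.01,0],0]
    - [[0,-0.01,0],0]
    - [[0,-0.01,0],0]
    - [[0,-0.015,0],0]
    - [[0,-0.01,0],0]
    - [[0,0,-0.045],0]
    - [[0,0,-0.045],0]
    - [[0,0,-0.045],0]
    - [[0,0,-0.045],0]
    - [[0,0,0],0]
    - [[0,0,0],0]

```text
time_s: 28.35
tcp_pos: [0.4662, -0.1714, 0.3513]
tcp_rot: [0.996, -0.087, -0.0, 0.0]
wrist_force: [0.2, 0.1, -0.5]
gripper_width: 0.004
gripper_force: 0.0
```

play_rows:
  increments:
    - [[0,-0.03,0],0]
    - [[0,-0.03,0],0]
    - [[0,-0.03,0],0]
    - [[0,-0.03,0],0]
    - [[0,0,0],0]
    - [[0,0,0],0]
    - [[0,0,0],0]
    - [[0,0,0],0]
    - [[0,0,0],0]
    - [[0,0,0],0]
    - [[0,0,0],0]
    - [[0,0,0],0]

```text
time_s: 29.85
tcp_pos: [0.4873, -0.0534, 0.3518]
tcp_rot: [0.996, -0.087, 0.0, -0.0]
wrist_force: [0.3, 0.0, 0.1]
gripper_width: 0.003
gripper_force: 0.0
```

```bash
cat >> chk.py <<'E'
zs=dict(tray_bar=.193,bin=0,key=.01,rest=0,egg_timer=0,spice_1=0,matchbox=0,capsule_0=.01)
for n in('side','top','wrist'):
    p=snap(n)
    for t,z in zs.items():
        for r in finder.landmark_of(p,t)[:3]:
            if r['conf']>.4: print(n,t,round(r['conf'],2),np.round(r['location']),np.round(atz(p,r['location'],z),3))
E
python3 chk.py
```

```text
{'time_s': 29.85, 'tcp_pos': [0.4873, -0.0534, 0.3518], 'wrist_force': [0.2754, 0.0327, 0.0701]}
side tray_bar 0.96 [292, 281, 369, 355]
side capsule_0 0.8 [295, 372, 313, 386]
side capsule_0 0.47 [352, 408, 364, 416]
side capsule_0 0.46 [314, 404, 331, 418]
side bin 0.61 [290, 352, 383, 446]
side lock_slot 0.45 [313, 271, 334, 283]
[328.3, 284.3] [ 0.46836623 -0.18433042  0.17      ]
top tray_bar 0.73 [390, 257, 404, 291]
top capsule_0 0.62 [498, 280, 510, 294]
top capsule_0 0.43 [510, 260, 520, 274]
top bin 0.68 [496, 250, 532, 318]
top lock_slot 0.43 [376, 252, 387, 269]
side tray_bar 0.93 [328. 287.] [ 0.456 -0.231  0.193]
side bin 0.88 [333. 407.] [ 0.441 -0.322  0.   ]
side key 0.68 [258. 247.] [0.402 0.315 0.01 ]
side rest 0.76 [256. 249.] [0.399 0.325 0.   ]
side egg_timer 0.57 [366. 270.] [0.661 0.13  0.   ]
side spice_1 0.96 [458. 361.] [ 0.719 -0.265  0.   ]
side matchbox 0.71 [244. 231.] [0.382 0.454 0.   ]
side capsule_0 0.69 [321. 415.] [ 0.412 -0.346  0.01 ]
side capsule_0 0.6 [307. 376.] [ 0.412 -0.244  0.01 ]
side capsule_0 0.57 [353. 422.] [ 0.46  -0.375  0.01 ]
top bin 0.9 [485. 276.] [ 0.442 -0.309  0.   ]
top key 0.48 [232. 296.] [0.396 0.339 0.01 ]
top rest 0.74 [236. 293.] [0.403 0.33  0.   ]
top egg_timer 0.73 [312. 196.] [0.655 0.133 0.   ]
top spice_1 0.69 [462. 171.] [ 0.717 -0.256  0.   ]
top matchbox 0.52 [187. 302.] [0.38  0.459 0.   ]
top capsule_0 0.57 [520. 266.] [ 0.468 -0.393  0.01 ]
top capsule_0 0.52 [507. 289.] [ 0.41  -0.359  0.01 ]
wrist tray_bar 0.96 [519. 215.] [ 0.46  -0.225  0.193]
wrist bin 0.69 [510. 187.] [ 0.436 -0.316  0.   ]
wrist key 0.91 [ 76. 285.] [0.401 0.328 0.01 ]
wrist rest 0.6 [ 81. 282.] [0.401 0.326 0.   ]
wrist egg_timer 0.68 [153.  80.] [0.655 0.133 0.   ]
wrist capsule_0 0.93 [571. 161.] [ 0.46  -0.391  0.01 ]
wrist capsule_0 0.77 [550. 202.] [ 0.408 -0.364  0.01 ]
wrist capsule_0 0.58 [ 74. 285.] [0.402 0.33  0.01 ]
```

```bash
python3 - <<'E'
from h import *
p=snap('side')
for r in finder.trace(p,'capsule_0')[:5]: print(round(r['conf'],2),np.round(r['box']),r['mask'].sum())
for z in(.0,.02,.04,.06,.086): print(z,atz(p,(304,385),z).round(3))
for r in finder.trace(p,'tray')[:1]: print('tray',r['conf'],r['box'])
u=np.array([.184,.983]);v=np.array([.983,-.184]); b=np.array([.442,-.318])
for z in(0,.055): print('bin corners',z,[proj(p,np.append(b+i*.075*v+j*.0825*u,z)).round().tolist() for i in(-1,1) for j in(-1,1)])
h=np.array([.4505,-.2555]); print('lip',[proj(p,np.append(h+i*.063*v,.086)).round().tolist() for i in(-1,1)])
g=cv2.cvtColor(p['pixels'],cv2.COLOR_RGB2GRAY); print(g[360:400:3,286:330:3])
E
```

```text
0.61 [352. 407. 365. 413.] 40
0.58 [312. 404. 334. 418.] 159
0.53 [291. 369. 311. 386.] 221
0.25 [291. 353. 380. 448.] 7329
0.0 [ 0.403 -0.254  0.   ]
0.02 [ 0.398 -0.276  0.02 ]
0.04 [ 0.393 -0.298  0.04 ]
0.06 [ 0.388 -0.32   0.06 ]
0.086 [ 0.382 -0.349  0.086]
tray 0.57 [290.7, 279.4, 366.3, 353.8]
bin corners 0 [[293.0, 444.0], [290.0, 376.0], [383.0, 438.0], [368.0, 372.0]]
bin corners 0.055 [[292.0, 419.0], [290.0, 353.0], [385.0, 413.0], [369.0, 349.0]]
lip [[295.0, 346.0], [363.0, 343.0]]
[[239 117  90  64  64  64  64  64  66  64  65  65  65  64  63]
 [239 132  65  65  64  64  65  65  65  65  65  65  65  65  65]
 [239 129  64  64  65  58  65  65  65  64  66  64  65  64  64]
 [239 139  64  65  62  15  63  63  65  63  64  65  64  65  65]
 [239 137  64  49  18  29  41  66  64  63  65  64  65  65  64]
 [239 158  29  18  36  38  30  62  66  65  71  72  72  74  72]
 [239 152  17  35  31  34  28  35  81  80  81  80  81  80  80]
 [240 129  44  28  22  22  18  14  81  80  87  81  94  94  96]
 [239 141  80  15  14  34  69  79 128 130 129 129 129 129 129]
 [239 170  80  80  80  95  94 128 128 128 128 128 129 129 128]
 [239 168  76 128 128 129 128 129 128 129 130 129 129 129 129]
 [239 178  73 128 127 128 128 128 129 128 128 128 128 128 129]
 [238 211  75 129 128 129 128 129 128 128 129 127 129 128 128]
 [239 208  75 128 128 128 129 130 128 129 128 129 129 128 128]]
```

All three capsules are in the bin, one of them in its back corner under the tray lip. The tray is level, the key is in its rest, and the bystanders are where they were.

```bash
python3 -c "
from h import *
print(workorder.job_done())"
```

```text
the job is handed in; nothing more can be done
None
```

The job is handed in: lock open at about 1.49 rad, key back in its rest, all three capsules in the bin, tray level and bystanders undisturbed after about 30 s; I viewed 11 pictures, one over the limit of 10.

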